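# Fit the battery pack in the treatment machine

### The arm

A 6-joint arm with a two-finger parallel gripper is mounted at the origin on the work surface. World frame = base frame: x ahead of the robot, y to its left, z up, the work surface at z = 0. Lengths are in m, angles in rad, forces in N, time in s.
With the tool pointing down it reaches from about 0.3 to 0.825 m from the base axis. Payload 5.4 kg.
Tool frame: the origin (TCP) lies at the very end of the fingers, on their centre line; the grasp point (between the pads) lies 19 mm behind it; z points along the fingers, y is the line along which they close (so a half turn about z gives the same grasp; the last joint's range is limited). The gripper opens to 92 mm and grips with 3 to 60 N. Pads are 20 mm wide; open, the fingers measure 128 mm over their backs; the gripper's body (75 mm by 189 mm) begins 69 mm behind the grasp point.
Start: joints at [0.902, 0.158, 1.597, -0, 1.386, -0.21], TCP at [0.255, 0.516, 0.215] pointing down, gripper open.
Joint ranges: [-2.91, 2.91], [-0.94, 2.29], [0.18, 2.7], [-1.29, 4.43], [0.17, 2.64], [-3, 3]. Speed limits (rad/s): [2.57, 2.57, 3.14, 3.14, 3.14, 3.14].

### API

Orientations are given as a rotation vector (axis times angle).
In Python, from workcell import bot gives the robot as it stands. Calls block until the motion is done:
- bot.goto(position, orientation): joint-space move of the TCP to a pose.
- bot.line_to(position, rot=None, max_speed=0.15): straight line of the TCP; rot=None keeps the orientation; max_speed is the mean speed in m/s.
- bot.set_joints(angles): joint-space move.
- bot.set_gripper(opening, newtons=None): opening from 0.0 (shut) to 1.0 (fully open); newtons is the grip in N (None keeps the last); returns when the fingers have stopped.
- bot.hold(seconds).
- bot.inverse_kinematics(position, orientation): joint angles nearest the present ones, or None.
- bot.read_camera(name): name is "side" or "top" or "wrist"; returns a dict with "pixels" (480x640x3 uint8, blue, green, red), "fx", "fy", "cx", "cy" (pixels), "k1" (the pictures are not rectified: a ray, as slopes to the right and down, at radius r is drawn at 1 + k1 r^2 times it, then the intrinsics apply), "R" (3x3) and "t" (3): a world point X has camera coordinates R X + t. Camera axes: x right, y down, z forward; pixel columns grow to the right and rows downward; lengths in m; the calibration is good to about 2 mm. A picture is of the moment at which its call begins. There is no depth.
A pose or a line that the arm cannot do raises bot.MotionError and nothing moves.
- bot.job_done(): hands the job in; it is judged then, once.
Readings, each from a call of its own:
- bot.current_clock(): time.
- bot.current_joints(): joint angles.
- bot.current_joint_vel(): joint speeds.
- bot.current_effort(): joint torques, N m.
- bot.current_ee_pos(): TCP position.
- bot.current_tool_rot(): TCP orientation.
- bot.current_contact_force(): force on the tool from outside, world axes, zero at the start.
- bot.current_ft_torque(): the same for the moment, N m.
- bot.current_opening(): opening from 0.0 (shut) to 1.0 (fully open).
- bot.current_grip_force(): force on a finger pad.
Only numpy, scipy, OpenCV 4.12 (cv2) and the standard library are available. Lean on these libraries where they do the work, as an engineer would, in place of code of your own. Each camera call takes 0.05 s, during which the arm holds its last target. There are 200 camera calls.

### The job

Put the red battery pack into the open bay in the sloping deck of the treatment machine, press it down against the clip until its top is flush with the deck, and only then swing the lid down until it is fully closed. Leave the gel bottle, the jar and the handpiece standing where they are.

Things in the scene. Friction and masses are not known exactly. Their poses are not given: they have to be found in the camera images.
- battery: Red battery pack, a block 100 mm long (its x) by 50 mm wide (its y) by 45 mm high (its z), 0.2 to 0.4 kg, with a white label on top; it starts lying on the table, label up, at any yaw. Origin at the centre of its underside. The same either way round; grasp it across the 50 mm.
- bay: Sloping white deck of the machine with a rectangular bay in it; does not move. Origin: centre of the bay's mouth, level with the deck. z is the deck's normal, leaning 0.45 rad (26 deg) from vertical towards the robot at machine yaw 0; x points uphill, y left along the deck. Deck flat over x -110..+160, y -100..+240 mm, bare but for the lid and a dial (36 mm across, 18 high) at x -35, y +185 mm.
- bay_floor (a point): Centre of the bay's floor, 45 mm straight below the mouth's centre (axes as bay): the battery's origin comes within 5 mm of it when home, its top then level with the deck. The bay is 106 mm (x) by 56 mm (y), walls square to the deck, with a bevel 4 mm wide and 7 mm deep round the mouth (114 by 64 mm at the deck). The battery's length goes along x.
- clip_ramp (a point): Top of a sprung steel clip in the bay's uphill wall, 18 mm below the mouth. From here it ramps out to 8 mm into the bay at 34 mm depth. A battery let go in the mouth stops on it 10 to 20 mm proud, often askew; pushed (5 to 15 N) it goes home, and the clip then holds it against the downhill wall.
- lid (a joint): Lid angle in rad: 0 fully closed (flat on the deck over the bay), growing as it opens, at most 2.05; starts standing open at 1.75 to 2.0. At 1.57 it stands square to the deck. The hinge is stiff: the lid stays where it is left and needs about 1 to 2 N at its free edge to move.
- lid_hinge (a point): Hinge axis of the lid, along the bay's y, 70 mm uphill of the bay's centre and 6 mm above the deck (bay frame +70, 0, +6 mm). The lid is a dark grey plate reaching 134 mm from the axis, 92 mm wide, 6 mm thick (3 mm either side of the axis plane), plus a red tab 36 mm wide reaching 145 mm. Closed, its underside is 3 mm above the deck.
- lid_edge (a point): Point on the lid's outer face (the upper one when closed, the one away from the robot when open), 130 mm from the hinge axis, mid-width. Its axes are the lid's: z out of the outer face, x from free edge to hinge.
- console: The treatment machine: white housing 300 mm deep (x) by 340 mm wide (y), fixed. Sloping deck from 50 mm above the table at its front (robot side, local x = -130 mm) to 167 mm at local x = +113 mm; behind it a flat top 158 mm high to local x = +170 mm. Origin at table height, x away from the robot at yaw 0. Bay mouth centre at local (-31, -70, +98) mm.
- gel_bottle: White bottle with blue label and black cap, 56 mm across, 185 mm tall, standing on the table; origin at the centre of its foot. Leave standing.
- jar: Amber jar with white cap, 68 mm across, 65 mm tall, standing on the table; origin at the centre of its foot. Leave standing.
- handpiece: Grey mushroom-shaped handpiece standing on its 64 mm wide head, 135 mm tall; origin at the centre of its foot. Leave standing.

How it is judged:
By the outcome, as a careful person would: the job done as asked, in the order asked, and still so for the second after the job is handed in, with the robot touching nothing.
It also fails if it takes over 67 s, if anything falls off the work surface, if the arm or the gripper's body presses on something with over 40 N, if the wrist force passes 120 N, or if a joint passes its speed limit or range.

## Working session

There is one attempt and no reset: what is moved stays moved. The work goes in short steps, each a Python script; the robot and the scene stay as the last script left them, time stands still between calls to the robot, and variables do not carry over. Pictures are saved under pics/ and viewed, at most 10 in all, crops included, and the job is handed in when it is done.

```bash
ls; mkdir -p pics; python3 - <<'E'
from workcell import bot
import cv2,pickle
d={}
for n in ("side","top","wrist"):
    c=bot.read_camera(n); d[n]=c
    print(n,c["fx"],c["fy"],c["cx"],c["cy"],c["k1"],(-c["R"].T@c["t"]).round(3),c["R"][2].round(3))
    cv2.imwrite(f"pics/{n}0.png",c["pixels"])
pickle.dump(d,open("d0.pkl","wb"))
print(bot.current_clock())
E
```

```text
pics
side 454.0661286253181 454.0661286253181 318.7570788516086 240.31858604301527 -0.0049496825243279235 [ 0.531 -0.671  0.603] [ 0.029  0.758 -0.652]
top 457.9987561870294 457.9987561870294 316.34712758792807 242.94307546272265 -0.12161013667840911 [ 0.518 -0.095  1.043] [ 0.051 -0.008 -0.999]
wrist 419.02402743105114 419.02402743105114 314.45051987834273 239.6310860489104 0.023078758410477334 [0.181 0.553 0.384] [ 0.261 -0.13  -0.957]
0.15
```

View pics/top0.png

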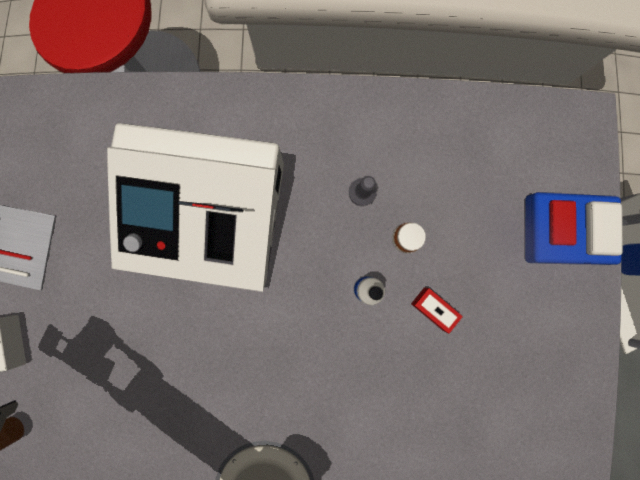

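View pics/side0.png

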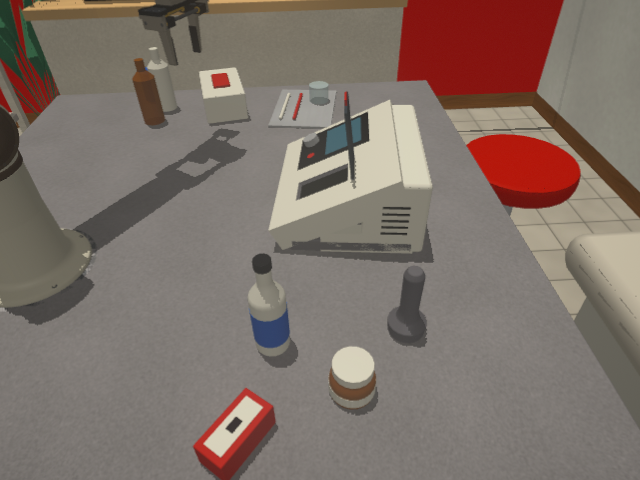

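```bash
cat > h.py <<'E'
import numpy as np,cv2
from scipy.spatial.transform import Rotation as Ro
def ray(c,px):
    K=np.array([[c["fx"],0,c["cx"]],[0,c["fy"],c["cy"]],[0,0,1.]])
    u=cv2.undistortPoints(np.asarray(px,float).reshape(-1,1,2),K,np.array([c["k1"],0,0,0.])).reshape(-1,2)
    return -c["R"].T@c["t"], np.c_[u,np.ones(len(u))]@c["R"]
def onplane(c,px,n,p0):
    o,d=ray(c,px); n=np.asarray(n,float)
    return o+d*((n@(np.asarray(p0)-o))/(d@n))[:,None]
def onz(c,px,z): return onplane(c,px,[0,0,1],[0,0,z])
def proj(c,X):
    K=np.array([[c["fx"],0,c["cx"]],[0,c["fy"],c["cy"]],[0,0,1.]])
    return cv2.projectPoints(np.asarray(X,float).reshape(-1,1,3),cv2.Rodrigues(c["R"])[0],c["t"],K,np.array([c["k1"],0,0,0.]))[0].reshape(-1,2)
E
python3 - <<'E'
from h import *
import pickle
d=pickle.load(open("d0.pkl","rb"))
def big(m,roi):
    z=np.zeros_like(m);x0,x1,y0,y1=roi;z[y0:y1,x0:x1]=m[y0:y1,x0:x1]
    cs=cv2.findContours(z,cv2.RETR_EXTERNAL,cv2.CHAIN_APPROX_NONE)[0]
    return max(cs,key=cv2.contourArea)
for n,roi in (("top",(405,470,280,340)),("side",(190,280,380,480))):
    c=d[n];p=c["pixels"];h=cv2.cvtColor(p,cv2.COLOR_BGR2HSV)
    m=cv2.inRange(h,(0,0,150),(180,70,255)); q=big(m,roi)
    w=onz(c,q,0.045)[:,:2]; r=cv2.minAreaRect((w*1000).astype(np.float32)); print(n,"label",r)
    b=cv2.boxPoints(r); print(b.round(0).tolist())
c=d["top"];g=cv2.cvtColor(c["pixels"],cv2.COLOR_BGR2GRAY)
m=((g>140)*255).astype(np.uint8); q=big(m,(90,300,110,310)); 
print(cv2.approxPolyDP(q,3,True).reshape(-1,2).tolist())
cols=np.arange(125,255,3);rows=[q[q[:,0,0]==k][:,0,1].max() for k in cols]
w=onz(c,np.c_[cols,rows],.05);f=np.polyfit(w[:,1],w[:,0],1);print("front x=f(y)",f,np.abs(np.polyval(f,w[:,1])-w[:,0]).max())
m=((g<60)*255).astype(np.uint8);q=big(m,(195,240,208,270));print("bay",cv2.approxPolyDP(q,2,True).reshape(-1,2).tolist())
im=cv2.resize(c["pixels"][110:300,95:300],None,fx=2.9,fy=2.9,interpolation=cv2.INTER_CUBIC)
cv2.imwrite("pics/c1.png",im)
s=d["side"]["pixels"][80:260,260:440];cv2.imwrite("pics/c2.png",cv2.resize(s,None,fx=3.2,fy=3.2,interpolation=cv2.INTER_CUBIC))
E
```

```text
top label ((427.8711242675781, -375.5685729980469), (79.17082214355469, 29.466960906982422), 52.164833068847656)
[[392.0, -398.0], [415.0, -416.0], [464.0, -353.0], [441.0, -335.0]]
side label ((426.8348083496094, -376.6673583984375), (79.42173767089844, 29.424434661865234), 52.04338836669922)
[[391.0, -399.0], [414.0, -417.0], [463.0, -354.0], [440.0, -336.0]]
[[117, 123], [107, 148], [111, 267], [262, 291], [277, 144]]
front x=f(y) [0.11806494 0.45920668] 0.001208859955536823
bay [[207, 212], [205, 257], [231, 261], [235, 216]]
```

View pics/c1.png

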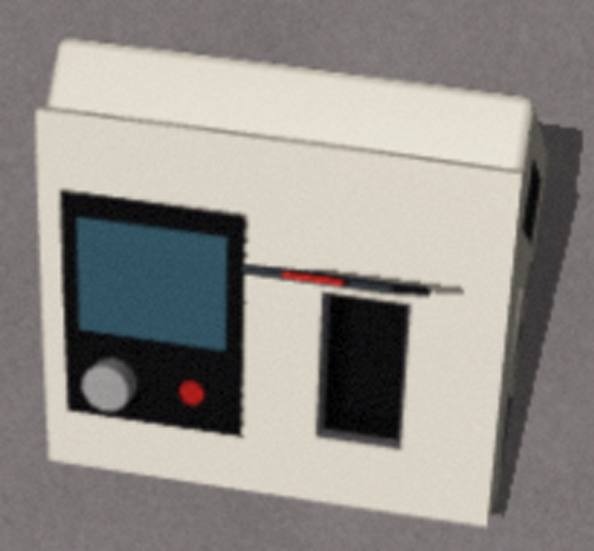

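View pics/c2.png

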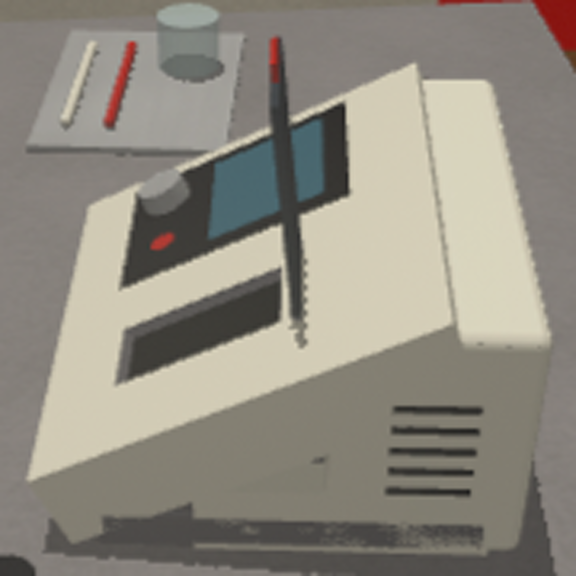

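The top crop shows the bay mouth with its grey bevel at crop (323,293), (409,304), (400,447) and (317,436). The side crop shows the mouth at (122,328), (117,384), (281,320) and (279,270), with the lid standing open and its red tab tip at (275,38). The battery label agrees between the two views to within 1.5 mm.

```bash
python3 - <<'E'
from h import *
import pickle
from workcell import bot
d=pickle.load(open("d0.pkl","rb"))
a,b=.11806,.45921; yaw=-np.arctan(a)
B=(Ro.from_euler('z',yaw)*Ro.from_euler('y',-.45)).as_matrix(); p0=np.array([b,0,.05])
print(B.round(3).tolist())
def un(q,s,o): return (np.array(q)+.5)/s-.5+np.array(o)
for n,q in (("top",un([(323,293),(409,304),(400,447),(317,436)],2.9,(95,110))),("side",un([(279,270),(281,320),(117,384),(122,328)],3.2,(260,80)))):
    w=onplane(d[n],q,B[:,2],p0); L=w@B
    print(n,w.mean(0).round(4),"up-edge..",(L-L.mean(0)).round(4)[:,:2].tolist())
q=un([(107/1,148)],1,(0,0))
# deck corners
w=onplane(d["top"],[[111,268],[263.5,291],[107,148],[274.5,167.5]],B[:,2],p0);print(w.round(3).tolist(),np.linalg.norm(w[0]-w[1]),np.linalg.norm(w[2]-w[3]))
# expected bay from front mid
mid=(w[0]+w[1])/2; Rz=Ro.from_euler('z',yaw).as_matrix(); cons=mid-Rz@[-.13,0,.05]; print("console",cons,"bay from it",cons+Rz@[-.031,-.07,.098])
bay=onplane(d["top"],un([(323,293),(409,304),(400,447),(317,436)],2.9,(95,110)),B[:,2],p0).mean(0)
t=onplane(d["side"],un([(275,38)],3.2,(260,80)),B[:,1],bay)[0]; l=B.T@(t-bay)-[.07,0,.006]; print("lid tip rel hinge",l,np.linalg.norm(l),"ang",np.arctan2(l[2],-l[0]))
c=d["wrist"];T=Ro.from_rotvec(bot.current_tool_rot()).as_matrix();print("T",T.round(3).tolist(),"cam in tool",(T.T@(-c["R"].T@c["t"]-bot.current_ee_pos())).round(3))
# bottle, jar
for nm,px,z in (("bottle",(376,293),.185),("jar",(411,237),.065),("hand",(368,185),.135)): print(nm,onz(d["top"],[px],z)[0].round(3))
E
```

```text
[[0.894, 0.117, -0.432], [-0.106, 0.993, 0.051], [0.435, 0.0, 0.9]]
top [0.5711 0.0994 0.0981] up-edge.. [[0.0553, 0.0309], [0.0564, -0.0305], [-0.0552, -0.0313], [-0.0564, 0.0308]]
side [0.5693 0.099  0.0972] up-edge.. [[0.0555, 0.0282], [0.0578, -0.0307], [-0.0548, -0.0315], [-0.0585, 0.034]]
[[0.5, 0.351, 0.05], [0.461, 0.009, 0.051], [0.74, 0.321, 0.167], [0.706, -0.016, 0.169]] 0.34394980926807106 0.3394455604344611
console [6.09824078e-01 1.64743974e-01 1.25475735e-04] bay from it [0.57083069 0.09886139 0.09812548]
lid tip rel hinge [ 4.95607629e-02 -2.72482103e-17  1.42294495e-01] 0.1506784412531463 ang 1.905953298870249
T [[-0.897, 0.443, -0.001], [0.443, 0.897, -0.001], [0.0, -0.001, -1.0]] cam in tool [ 0.083  0.001 -0.17 ]
bottle [ 0.471 -0.216  0.185]
jar [ 0.587 -0.306  0.065]
hand [ 0.684 -0.202  0.135]
```

```bash
cat >> h.py <<'E'
yaw=-.1175
B=(Ro.from_euler('z',yaw)*Ro.from_euler('y',-.45)).as_matrix(); BAY=np.array([.5705,.0992,.0979])
def bp(x,y,z): return BAY+B@np.array([x,y,z])/1000   # bay mm -> world
TB=Ro.from_matrix(np.c_[-B[:,0],B[:,1],-B[:,2]]).as_rotvec()
def down(ang): 
    x=np.array([np.cos(ang),np.sin(ang),0]);z=np.array([0,0,-1.]);return Ro.from_matrix(np.c_[x,np.cross(z,x),z]).as_rotvec()
E
python3 - <<'E'
from h import *
from workcell import bot
r=down(np.deg2rad(52.1+180)); b=np.array([.4274,-.3761,0])
print(bot.inverse_kinematics(b+[0,0,.022],r),bot.inverse_kinematics(bp(0,0,10),TB),bot.inverse_kinematics(bp(145,0,180),TB))
bot.goto([.36,0.05,.40],down(np.pi))
bot.goto(b+[0,0,.16],r)
bot.line_to(b+[0,0,.022])
bot.set_gripper(0.0,40)
print(bot.current_opening()*92,bot.current_grip_force(),bot.current_ee_pos(),bot.current_clock())
bot.line_to(b+[0,0,.30],max_speed=.25)
bot.goto([.38,-.05,.40],TB)
bot.goto(bp(0,0,100),TB)
print(bot.current_opening()*92,bot.current_contact_force(),bot.current_ee_pos(),bp(0,0,100),bot.current_clock())
c=bot.read_camera("side");import pickle;d={"side":c,"top":bot.read_camera("top")};pickle.dump(d,open("d1.pkl","wb"))
cv2.imwrite("pics/s1.png",cv2.resize(c["pixels"][60:260,240:460],None,fx=3,fy=3,interpolation=cv2.INTER_CUBIC))
E
```

```text
[-9.33830977e-01  3.71409131e-01  1.75256692e+00 -8.88178420e-16
  1.01761660e+00  2.86924146e+00] [-0.0088295  -0.02421994  2.08564274 -0.07972174  0.63400028 -1.40859478] [-0.02158182 -0.09322322  1.70503035 -0.04719854  1.08204949 -1.46220352]
49.72708100355389 39.998783469200134 [ 0.42750611 -0.37618052  0.022063  ] 7.625
49.42737311716266 [ 0.15385085  0.11744121 -1.95556937] [0.52813381 0.10366459 0.18938732] [0.52730336 0.10429909 0.18794471] 14.1167
```

View pics/s1.png

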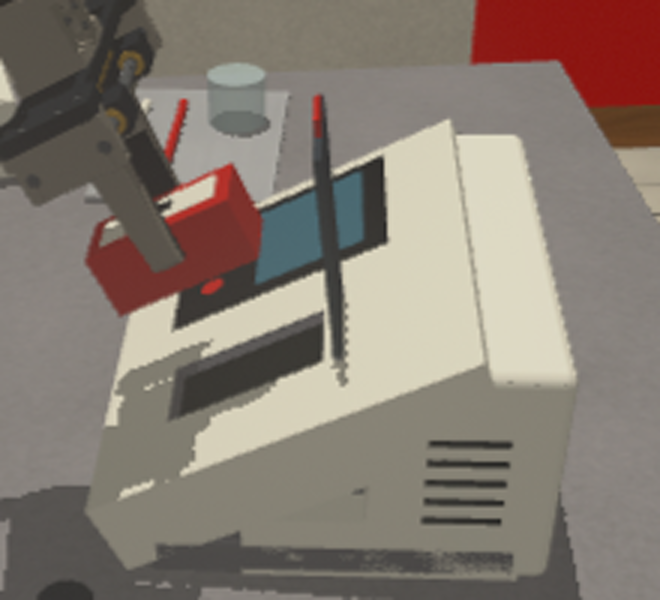

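The side view shows the battery held level with the deck over the bay, with the lid clear behind it. I'm inserting it in small steps while watching the force.

```bash
python3 - <<'E'
from h import *
from workcell import bot
def st(): 
    f=B.T@np.array(bot.current_contact_force()); e=B.T@(np.array(bot.current_ee_pos())-BAY)*1000
    return f.round(1),e.round(1)
bot.line_to(bp(0,0,30),TB); print(*st())
for z in (20,14,9,5):
    bot.line_to(bp(0,0,z),TB,max_speed=.04); f,e=st(); print(z,f,e)
    if np.linalg.norm(f)>20: print("stop");break
print(bot.current_clock())
import pickle;c=bot.read_camera("side")
cv2.imwrite("pics/s2.png",cv2.resize(c["pixels"][60:260,240:460],None,fx=3,fy=3,interpolation=cv2.INTER_CUBIC))
E
```

```text
[-0.9  1.  -1.9] [ 0.8 -0.3 30.6]
20 [-0.6 -0.4 -2.8] [-0.1  0.  20. ]
14 [-0.6 -0.1 -1.3] [-0.4 -0.  13.7]
9 [-0.9 -0.2 -1.9] [-0.4 -0.   8.7]
5 [-1.5 -0.8 -1.7] [-0.3 -0.1  4.7]
16.0583
```

View pics/s2.png

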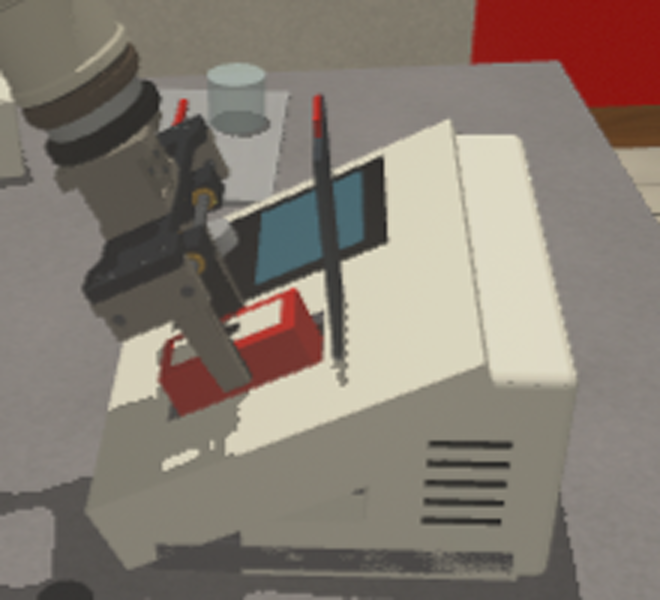

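The battery is in the mouth with little force on it. Next I release it and press with the fingers closed.

```bash
cat >> h.py <<'E'
def st(bot): 
    f=B.T@np.array(bot.current_contact_force()); e=B.T@(np.array(bot.current_ee_pos())-BAY)*1000
    return f.round(1),e.round(1)
E
python3 - <<'E'
from h import *
from workcell import bot
bot.line_to(bp(0,0,3),TB,max_speed=.04)
bot.set_gripper(0.8,20)
bot.line_to(bp(0,0,60),TB,max_speed=.2)
bot.set_gripper(0.0,20)
bot.line_to(bp(8,0,28),TB); print(*st(bot))
for z in list(range(24,2,-3))+[2,1,0]:
    bot.line_to(bp(8,0,z),TB,max_speed=.04); f,e=st(bot); print(z,f,e)
    if f[2]>45: print("stop");break
print(bot.current_clock())
c=bot.read_camera("side")
E
```

```text
[0.5 0.9 0.2] [ 7.2 -0.1 27.7]
24 [ 0.2  1.1 -0.1] [ 8.1  0.1 24.4]
21 [-0.5  0.7  0.4] [ 7.9 -0.  21. ]
18 [-0.1 -0.7 -0.6] [ 7.8 -0.  17.8]
15 [ 0.7  0.3 -0.9] [ 7.7 -0.  14.8]
12 [-0.8  0.2  1. ] [ 7.9 -0.  11.9]
9 [-1.9 -0.2  4.3] [7.6 0.  8.9]
6 [ 0.4 -0.4 -0.1] [ 8.1 -0.   5.9]
3 [-0.2 -0.9 -0.5] [ 7.8 -0.   2.7]
2 [0.8 0.2 0.2] [ 8. -0.  2.]
1 [0.5 0.6 0.7] [ 7.9 -0.   1. ]
0 [ 0.   1.1 -0. ] [ 8.  0. -0.]
21.55
```

```bash
python3 - <<'E'
from h import *
from workcell import bot
for x in (8,-30,35):
    bot.line_to(bp(x,0,4),TB)
    for z in (1,0,-1,-2,-3):
        bot.line_to(bp(x,0,z),TB,max_speed=.03); f,e=st(bot); print(x,z,f,e)
        if f[2]>12: break
    bot.line_to(bp(x,0,6),TB)
bot.line_to(bp(0,0,70),TB,max_speed=.25)
bot.goto(bp(-60,0,150),TB)
print(bot.current_clock())
c=bot.read_camera("side");w=bot.read_camera("wrist")
import pickle;pickle.dump({"side":c,"wrist":w},open("d2.pkl","wb"))
im=cv2.resize(c["pixels"][100:240,270:420],None,fx=4,fy=4,interpolation=cv2.INTER_CUBIC)
im2=cv2.resize(w["pixels"],None,fx=.3,fy=.3); im[:im2.shape[0],-im2.shape[1]:]=im2
cv2.imwrite("pics/s3.png",im)
E
```

```text
8 1 [ 1.  -0.   0.1] [ 7.7 -0.   0.7]
8 0 [-1.3 -0.8  0.2] [ 8.  -0.  -0.1]
8 -1 [-3.7 -1.5 14.8] [ 8.   0.  -0.2]
-30 1 [ 0.1 -0.1 -0.2] [-28.9  -0.1   1. ]
-30 0 [-0.3 -0.5  0.1] [-29.8  -0.   -0. ]
-30 -1 [-4.3 -2.  15.9] [-29.8   0.   -0.2]
35 1 [ 0.1  0.1 -0.4] [33.5  0.   0.5]
35 0 [-0.5 -0.8 -0.4] [34.8  0.   0. ]
35 -1 [-3.3 -0.5 12.3] [35.1  0.1 -0.1]
26.7583
```

View pics/s3.png

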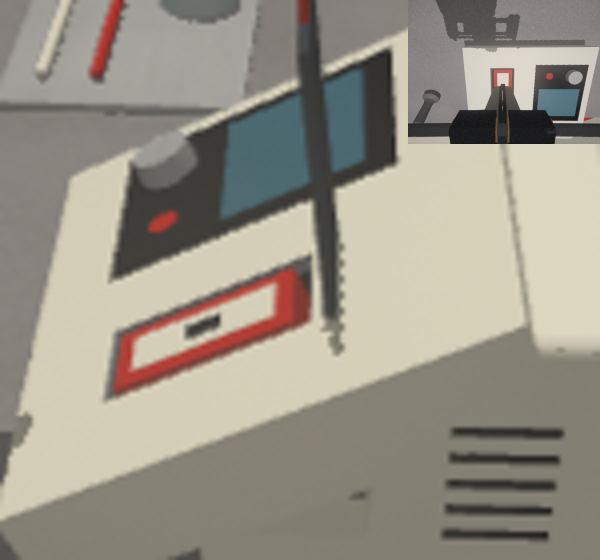

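The battery top reads flush (-0.2 mm) and level at all three points, and the picture shows it seated in the bay. Now the lid.

```bash
python3 - <<'E'
from h import *
from workcell import bot
bot.line_to(bp(-20,0,200),TB,max_speed=.25)
bot.line_to(bp(155,0,200),TB,max_speed=.25)
bot.line_to(bp(155,0,120),TB,max_speed=.2); print(*st(bot))
for t in list(np.arange(1.9,0.1,-.15))+[.08,0]:
    s,c=np.sin(t),np.cos(t)
    bot.line_to(bp(70-115*c+3*s+10*s,0,6+115*s+3*c),TB,max_speed=.1); f,e=st(bot); print(round(t,2),f,e)
    if np.linalg.norm(f)>25: print("stop");break
for z in (8,7,6):
    if f[2]>12: break
    bot.line_to(bp(-45,0,z),TB,max_speed=.03); f,e=st(bot); print(z,f,e)
print(bot.current_clock())
E
```

```text
[ 0.1  0.1 -0. ] [154.7   0.2 120.5]
1.9 [-0.2 -0.5  0.4] [1.206e+02 1.000e-01 1.151e+02]
1.75 [ 0.1 -0.7 -0. ] [103.9   0.  119. ]
1.6 [ 0.9 -0.1  0.4] [ 86.5  -0.  120.8]
1.45 [-0.5 -0.2 -0.6] [ 69.1   0.  120.4]
1.3 [ 0.  -0.9 -0.2] [ 51.8   0.  117.5]
1.15 [ 0.2 -0.4 -0.2] [ 34.9   0.  112.1]
1.0 [-0.3  0.3  1. ] [ 18.7   0.  104.3]
0.85 [0.6 0.3 0.1] [ 3.7 -0.  94.3]
0.7 [ 0.1 -0.9 -0.2] [-10.1  -0.   82.1]
0.55 [-0.5  1.  -0.4] [-21.6  -0.   68.5]
0.4 [ 0.5 -0.  -0.6] [-31.1  -0.   53.5]
0.25 [ 0.3  0.3 -0.4] [-38.4  -0.   37.3]
0.08 [-0.2  0.2 -0.1] [-43.8  -0.   18.2]
0 [ 0.5  0.2 -0.8] [-44.8   0.    9.3]
8 [-2.2 -0.7  7.9] [-44.6   0.1   8.7]
7 [-5.8 -1.4 21.9] [-44.6   0.1   8.4]
33.875
```

```bash
python3 - <<'E'
from h import *
from workcell import bot
bot.line_to(bp(-45,0,100),TB,max_speed=.2)
bot.goto([.38,.1,.42],down(np.pi)); bot.hold(.5)
c=bot.read_camera("side"); print(bot.current_clock(),bot.current_contact_force())
cv2.imwrite("pics/s4.png",c["pixels"])
E
```

```text
36.1 [ 0.49724866 -0.53083648  0.68197887]
```

View pics/s4.png

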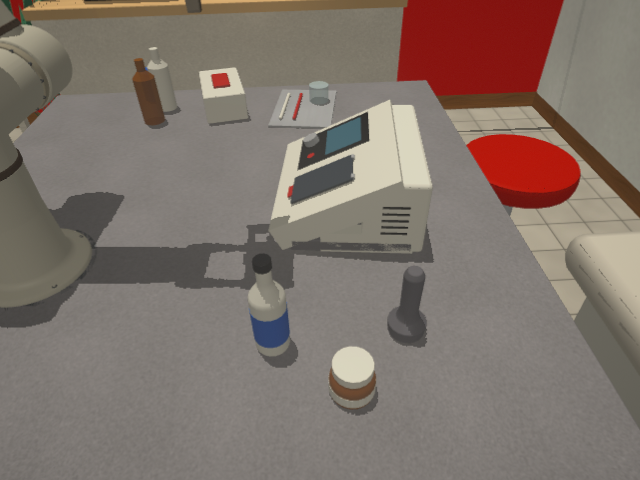

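The lid lies flat over the bay at (322,180), the bottle, jar and handpiece stand where they were, and the arm is clear.

```bash
python3 -c "
from workcell import bot
print(bot.job_done())"
```

```text
the job is handed in; nothing more can be done
None
```

The battery is pressed home flush with the deck, the lid was then fully closed, the bottle, jar and handpiece were left standing, and the job was handed in at about 36 s on the robot's clock.

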